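# Show the helper the next glazing job by pointing

### The arm

A 7-joint arm with a two-finger parallel gripper is mounted at the origin on a cart in front of the work surface, level with it; the furniture and walls round the work are solid. World frame = base frame: x ahead of the robot, y to its left, z up, the work surface at z = 0. Lengths are in m, angles in rad, forces in N, time in s.
With the tool pointing down it reaches from about 0.375 to 0.925 m from the base axis. Payload 3.1 kg.
Tool frame: the origin (TCP) lies between the finger pads; the fingertips stand arm.tip_extent ahead of it and the grasp point (between the pads) lies 8 mm behind it (arm.tip_extent is the distance from the TCP to the fingertips, in m); z points along the fingers, y is the line along which they close (so a half turn about z gives the same grasp; the last joint's range is limited). The gripper opens to 85 mm and grips with 20 to 120 N. Pads are 22 mm wide; open, the fingers measure 114 mm over their backs; the gripper's body (76 mm by 85 mm) begins 54 mm behind the grasp point. The pads swing forward as they close: fully open they stand 13 mm farther back than shut.
Start: joints at [1.247, 0.383, 0.044, 1.598, -0.018, 1.161, -0.05], TCP at [0.146, -0.633, 0.242] pointing down, gripper open.
Joint ranges: [-2.61, 2.61], [-0.41, 2.15], [-1.48, 1.57], [0, 2.5], [-1.57, 4.71], [0.05, 1.97], [-2.85, 2.85]. Speed limits (rad/s): [2.79, 2.79, 3.14, 3.14, 3.14, 3.14, 3.14].

### API

Orientations are given as a rotation vector (axis times angle).
In Python, from bench import arm gives the robot as it stands.
- The arm moves only by the tool jog_arm, never from a script. Its argument "motion" is one flat list of numbers, 7 for each row, row after row: the shift along the tool's x, y, z in units of 0.8 m (1.0 is 0.8 m), then the turn, a rotation vector about the tool's x, y, z in units of 90 degrees (1.0 is 90 degrees), then the gripper's target within -1 to 1 (fully open at 1, half-way at 0, shut at -1). A call has 1 to 8 rows; each row is the pose to reach, as a shift and turn from the pose commanded when the call began, along the tool's axes at that moment; what a row does not reach only later rows make up. A row lasts 1/10 s, in which the tool goes at most 50 mm and 8.59 degrees, less where a joint would pass 70% of its speed; a pose out of reach is approached as far as the arm can. A call with a number of a shift or a turn outside -1 to 1 is refused whole. A call with a gripper value outside its range is refused whole. The fingers move at their own pace and stop on an object; "squeeze" is the grip in N (left out, the last holds). Time passes only in rows, so rows that repeat a pose let the fingers close. It gives the time, the measured TCP pose, the force, the opening and the grip force at its end, in the units of the state.
- arm.read_state(): the state, without advancing time (a new reading comes with each control period).
- arm.camera(name): name is "scene" or "side" or "wrist"; returns a dict with "color" (400x640x3 uint8, red, green, blue), "range_z" (400x640 float32, m along the optical axis (not along the pixel's ray), 0 where there is no reading), "fx", "fy", "cx", "cy" (pixels), "R" (3x3) and "t" (3): a world point X has camera coordinates R X + t. Camera axes: x right, y down, z forward; pixel columns grow to the right and rows downward; lengths in m; the calibration is good to about 2 mm. A picture is of the moment at which its call begins.
- arm.finish_job(): hands the job in; it is judged then, once.
The state is a dict: "time": time; "joints": joint angles; "qvel": joint speeds; "joint_efforts": joint torques, N m; "tool_pos": TCP position; "orientation": TCP orientation; "force": force on the tool from outside, world axes, zero at the start; "ft_torque": the same for the moment, N m; "finger_gap": opening from 0.0 (shut) to 1.0 (fully open); "gripper_force": force on a finger pad.
Only numpy, scipy, OpenCV 4.12 (cv2) and the standard library are available. Lean on these libraries where they do the work, as an engineer would, in place of code of your own. Each camera call takes 0.05 s, during which the arm holds its last target. There are 200 camera calls.

### The job

Show the helper the next glazing job by pointing from above: first at the mouth of the small squat jar, then at the middle of the shallow bowl it is to be dipped in, then at the middle of the small tile it is to be set down on, bringing the fingertips a few centimetres above each and staying there for about two seconds. Touch nothing at all, and lift the hand well clear on the way from one to the next so that the two taller jars are never pointed at. Finish with the hand raised at least 20 cm above the table.

Things in the scene. Friction and masses are not known exactly. Their poses are not given: they have to be found in the camera images.
- squat_jar_top (a point): Centre of the mouth of the squat jar, the smallest of three stoneware jars with brown foot and cream shoulder: a round-bellied little pot with a narrow neck, 53 mm across the belly, 22 mm across the neck, 44 mm high. The point is on its axis at the top, 44 mm above the table; z is up. It stands in any one of four places at the front and left of the work, shared at random with the two taller jars and the small tile.
- dip_bowl_mouth (a point): Centre of the mouth of the shallow round stoneware bowl with dark radial streaks, 156 mm across and 38 mm high, standing on the table at the back of the work. The point is on its axis at rim height, 38 mm above the table; z is up. It is neither the deep glass bowl nor the flat palette plate on the board at the right.
- small_tile_top (a point): Centre of the upper face of the small relief tile, 62 x 59 x 13 mm, lying flat on the table by itself, in any one of the four places shared with the jars. The point is 13 mm above the table; z is up. (The larger tiles, far to the right, are not meant.)
- tall_jar_a_top (a point): Centre of the mouth of one of the two taller jars: straight-sided and wide-mouthed, 61 mm across, 66 mm high; the point is on its axis at the top. Not to be pointed at or touched.
- tall_jar_b_top (a point): Centre of the mouth of the other taller jar, 59 mm across, 66 mm high; the point is on its axis at the top. Not to be pointed at or touched.
- squat_jar: The squat jar itself, loose; origin at the centre of its foot, on the table.
- dip_bowl: The shallow bowl itself, loose; origin at the centre of its foot, on the table.
- small_tile: The small tile itself, loose; origin at the centre of its underside.
- tall_jar_a: Taller jar, loose; origin at the centre of its foot.
- tall_jar_b: Other taller jar, loose; origin at the centre of its foot.
- lid_pan: Bystander: black jar lid used as a paint pan, 50 mm across, 10 mm high, loose; origin at the centre of its underside.
- morel_round: Bystander: brown glazed clay morel, 36 mm across, 36 mm high, loose; origin at the centre of its underside.
- morel_tall: Bystander: brown glazed clay morel, 34 mm across, 47 mm high, loose; origin at the centre of its underside.
- plastic_cup: Bystander: thin translucent cup, 75 mm across, 90 mm high, loose, at the back left near the wall; origin at the centre of its underside. Everything else within the work is under 95 mm high.

How it is judged:
By the outcome, as a careful person would: the job done as asked, in the order asked, and still so for the second after the job is handed in, with the robot touching nothing.
It also fails if it takes over 64 s, if anything falls off the work surface, if the arm or the gripper's body presses on something with over 40 N, if the wrist force passes 120 N, or if a joint passes its speed limit or range.

## Working session

There is one attempt and no reset: what is moved stays moved. The work goes in short steps, Python scripts to look and compute and a tool call to move; the robot and the scene stay as the last step left them, time stands still between calls to the robot, and variables do not carry over. Pictures are saved under pics/ and viewed, at most 10 in all, crops included, and the job is handed in when it is done.

Besides the shell and the picture viewer there is one more tool, called after "Request:" as name(argument=value, ...) on one line, values as JSON. jog_arm: Moves the arm, as the interface text tells. Shifts and turns lie within -1 to 1; 1 stands for 0.8 m of shift or 90 degrees of turn. Its arguments: {"type":"object","properties":{"motion":{"type":"array"},"squeeze":{"type":"number"}},"required":["motion"]}

```bash
mkdir -p pics
python3 - <<'E'
from bench import arm
import cv2,numpy as np
s=arm.read_state();print(s['time'],s['tool_pos'],s['orientation'],s['finger_gap'],arm.tip_extent)
for n in("scene","side"):
    c=arm.camera(n);cv2.imwrite(f"pics/{n}.png",c['color'][:,:,::-1]);np.savez(f"pics/{n}.npz",**c)
    print(n,-c['R'].T@c['t'])
E
```

```text
0.0 [ 0.14533157 -0.63260141  0.24087952] [-3.11898669e+00 -3.53828075e-01  6.97497305e-04] 0.9977220522709495 0.011
scene [ 0.44184971 -0.63108534  0.44614098]
side [ 0.3663437  -0.72423557  0.66141294]
```

View pics/scene.png

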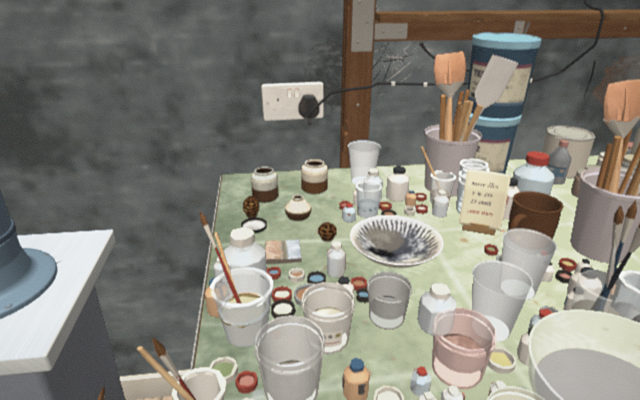

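View pics/side.png

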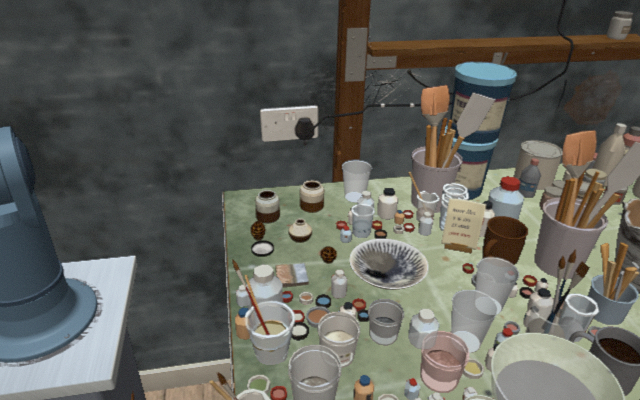

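The squat jar is at about (298,207) in scene and (300,230) in side. The bowl is at (397,242) and (388,263), and the tile at (283,250) and (292,274). I'll enlarge the crop and build a height map.

Run:
```python
import cv2,numpy as np
c=np.load("pics/side.npz")
cv2.imwrite("pics/crop.png",cv2.resize(c['color'][170:310,215:455,::-1],None,fx=3.3,fy=3.3,interpolation=cv2.INTER_CUBIC))
P={}
for n in("side","scene"):
    c=np.load(f"pics/{n}.npz");z=c['range_z'];v,u=np.mgrid[:400,:640]
    X=np.stack([(u-c['cx'])/c['fx']*z,(v-c['cy'])/c['fy']*z,z],-1);W=(X-c['t'])@c['R'];W[z==0]=np.nan;P[n]=W
np.savez("pics/W.npz",**P)
# max height per 5cm cell
A=np.concatenate([w.reshape(-1,3) for w in P.values()]);A=A[~np.isnan(A[:,0])]
H=np.full((24,28),-9.);i=((A[:,0]-0)/.05).astype(int);j=((A[:,1]+.9)/.05).astype(int)
m=(A[:,0]>0)&(A[:,1]>-.9)&(i<24)&(j<28);np.maximum.at(H,(i[m],j[m]),A[m,2])
print('y cm    ',*[f"{-90+5*k:4d}" for k in range(28)])
for a in range(24):print(f"x{a*5:4d}cm ",*[f"{int(round(h*100)):4d}" if h>-5 else "   ." for h in H[a]])
for n,pts in {"scene":[(298,199),(298,208),(398,243),(283,245),(264,172),(314,164)],"side":[(300,223),(300,230),(388,262),(292,272),(267,195),(311,184)]}.items():
    for u,v in pts:print(n,u,v,P[n][v,u].round(3))
```

```text
y cm      -90  -85  -80  -75  -70  -65  -60  -55  -50  -45  -40  -35  -30  -25  -20  -15  -10   -5    0    5   10   15   20   25   30   35   40   45
x   0cm     .    .    .    .    .    .    .    .    .    .    .    .    .    .    0    1   25   36   36   34    0    0    .    .    .  -66   47    .
x   5cm     .    .    .    .    .    .    .    .    .    .    .    .    .    .    0    0    2   36   36    2    0    0    .    .    .  -66   47    .
x  10cm     .    .    .    .    .    .    .    .    .    .    .    .    .    .    0    0    0    1    1    0    0    0    .    .    .  -66   47    .
x  15cm     .    .    .    .    .    .    .    .    .    .    .    .    .    .    0    0    0    0    0    0    0    0    .    .  -74  -66   47    .
x  20cm     .    .    .    .    .    .    .    .    .    .    .    .    .    .    .    .    .    .    .    .    .    .    .    .  -74  -66   47    .
x  25cm     .    .    .    .    .    .    .    .    .    .    .    .    .    .    .    .    .    .    .    .    .    .    .    .  -74  -66   47    .
x  30cm     .    .    .    .    .    .    .    .    .    
[... 2326 characters left out ...]

x 110cm     .    .    .    .    .    .    .    .    .    .    .    .    .    .    0   15   25   16    0    .    0    6   10   10   37   37   45    .
x 115cm     .    .    .    .    .    .    .    .    .    .    .    .    .    .    .    .    .   15    0    0    .    6    5   10   37   38   45    .
scene 298 199 [0.506 0.155 0.041]
scene 298 208 [0.505 0.142 0.027]
scene 398 243 [0.674 0.027 0.006]
scene 283 245 [0.469 0.043 0.008]
scene 264 172 [0.443 0.278 0.048]
scene 314 164 [0.557 0.309 0.048]
side 300 223 [0.506 0.154 0.046]
side 300 230 [0.505 0.148 0.031]
side 388 262 [0.672 0.032 0.011]
side 292 272 [0.47  0.034 0.011]
side 267 195 [0.446 0.279 0.049]
side 311 184 [0.558 0.306 0.053]
```

View pics/crop.png

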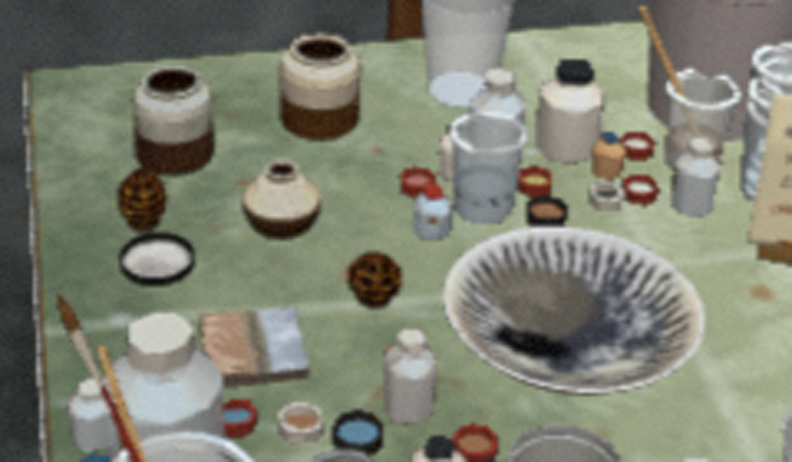

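The crop shows the squat jar's mouth at crop (282,170), the bowl's rim ellipse centred near (574,310), and the tile's top face with corners at about (203,312), (295,308), (308,372) and (218,378).

```bash
cat > h.py <<'E'
import numpy as np
from scipy.spatial.transform import Rotation as Ro
from bench import arm
def rel(*targets):
    s=arm.read_state();R=Ro.from_rotvec(s['orientation']).as_matrix()
    print('t',round(s['time'],2),'tcp',s['tool_pos'].round(4),'F',np.round(s['force'],1),'gap',s['finger_gap'])
    for t in targets:print(t,'->',(R.T@(np.array(t)-s['tool_pos'])/.8).round(4))
    return R
E
python3 - <<'E'
import numpy as np
from h import *
c=np.load("pics/side.npz");W=np.load("pics/W.npz")
def ray(u,v,z):
    d=c['R'].T@np.array([(u-c['cx'])/c['fx'],(v-c['cy'])/c['fy'],1]);o=-c['R'].T@c['t'];return o+d*(z-o[2])/d[2]
f=lambda a,b,z:ray(215+a/3.3,170+b/3.3,z).round(3)
print('jar',f(282,170,.044))
T=[f(*p,.013) for p in((203,312),(295,308),(308,372),(218,378))];print('tile',*T,np.mean(T,0))
B=np.array([f(*p,.038)for p in((446,300),(703,310),(560,228),(595,391),(480,250),(670,360))])
k=np.linalg.lstsq(np.c_[2*B[:,:2],np.ones(6)],(B[:,:2]**2).sum(1),rcond=None)[0];print('bowl',k[:2],np.sqrt(k[2]+k[:2]@k[:2]))
for n in W:
    w=W[n].reshape(-1,3)
    m=(abs(w[:,0]-.465)<.17)&(abs(w[:,1]-.04)<.17)&(w[:,2]>.085);print(n,m.sum(),np.nanmin(w[m],0),np.nanmax(w[m],0)) if m.any() else 0
    a=w[m];print(a[np.argsort(np.hypot(a[:,0]-.465,a[:,1]-.04))[:3]].round(3))
    b=w[(abs(w[:,2]-.011)<.006)&(abs(w[:,0]-.47)<.045)&(abs(w[:,1]-.04)<.05)];print(b.min(0),b.max(0))
print(rel([.2,-.6,.32],[.40,-.35,.32]).round(2))
E
```

```text
jar [0.508 0.162 0.044]
tile [0.442 0.061 0.013] [0.499 0.055 0.013] [ 0.497 -0.005  0.013] [ 0.443 -0.001  0.013] [0.47025 0.0275  0.013  ]
bowl [6.61116256e-01 6.08531741e-04] 0.07620871059572108
side 624 [ 0.35541044 -0.12985776  0.08505365] [ 0.4234671  -0.04296387  0.15995273]
[[ 0.408 -0.043  0.103]
 [ 0.416 -0.049  0.104]
 [ 0.415 -0.049  0.105]]
[0.4368326  0.00060122 0.0050061 ] [0.49862467 0.06279281 0.01470914]
scene 849 [ 0.3542492  -0.12976608  0.08501776] [ 0.42313576 -0.04713181  0.15764877]
[[ 0.412 -0.047  0.101]
 [ 0.416 -0.05   0.101]
 [ 0.418 -0.051  0.101]]
[0.43697749 0.00052327 0.00503157] [0.49849066 0.06144054 0.01273018]
t 0.1 tcp [ 0.1453 -0.6327  0.241 ] F [-1.1 -0.6 -0.9] gap 0.997485497949208
[0.2, -0.6, 0.32] -> [ 0.0757 -0.0248 -0.0987]
[0.4, -0.35, 0.32] -> [ 0.3894 -0.2733 -0.0981]
[[ 0.97  0.22 -0.  ]
 [ 0.22 -0.97  0.  ]
 [-0.   -0.   -1.  ]]
```

Request:
jog_arm(motion=[0, 0, -0.06, 0, 0, 0, -1, 0, 0, -0.1, 0, 0, 0, -1, 0, 0, -0.1, 0, 0, 0, -1], squeeze=20)

```text
time: 0.4
tool_pos: [0.1462, -0.6364, 0.3286]
orientation: [3.111, 0.352, 0.003]
force: [0.3, -0.3, 1.4]
finger_gap: 0.516
gripper_force: 0.0
```

Run:
```python
from h import *
import cv2
c=arm.camera("wrist");cv2.imwrite("pics/w1.png",c['color'][:,:,::-1])
z=c['range_z'];v,u=np.mgrid[:400,:640]
W=(np.stack([(u-c['cx'])/c['fx']*z,(v-c['cy'])/c['fy']*z,z],-1)-c['t'])@c['R'];W=W[z>0]
A=W[(W[:,2]>.12)];print(len(A),A.min(0) if len(A) else 0,A.max(0) if len(A) else 0)
rel([.40,-.35,.32])
```

```text
54941 [ 0.12225994 -0.69947933  0.31973841] [ 0.17388706 -0.56807523  0.42216667]
t 0.45 tcp [ 0.1459 -0.6351  0.3256] F [-0.4  1.  -0.8] gap 0.42278089848810757
[0.4, -0.35, 0.32] -> [ 0.3893 -0.2763  0.0054]
```

View pics/w1.png

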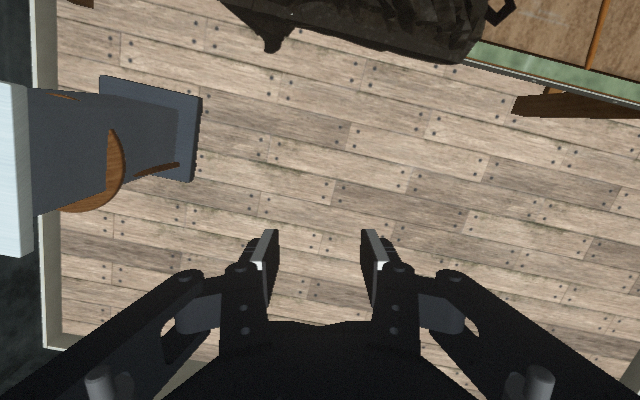

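The wrist view shows floor, with a bag below table level at the top and the fingers closing. Nothing tall lies ahead, so I'll swing over.

Request:
jog_arm(motion=[0.05, -0.035, 0, 0, 0, 0, -1, 0.1, -0.07, 0, 0, 0, 0, -1, 0.15, -0.105, 0, 0, 0, 0, -1, 0.2, -0.14, 0, 0, 0, 0, -1, 0.25, -0.175, 0, 0, 0, 0, -1, 0.3, -0.21, 0, 0, 0, 0, -1, 0.35, -0.245, 0, 0, 0, 0, -1, 0.39, -0.275, 0, 0, 0, 0, -1])

```text
time: 1.25
tool_pos: [0.4016, -0.3456, 0.3205]
orientation: [-3.118, -0.358, 0.002]
force: [0.7, -0.8, 0.4]
finger_gap: 0.001
gripper_force: 0.0
```

```bash
python3 -c "
from h import *
rel([.46,-.05,.32],[.47,.10,.28])"
```

```text
t 1.25 tcp [ 0.4016 -0.3456  0.3205] F [ 0.7 -0.8  0.4] gap 0.0013375067502510373
[0.46, -0.05, 0.32] -> [ 0.1549 -0.3434  0.0014]
[0.47, 0.1, 0.28] -> [ 0.2097 -0.523   0.0518]
```

Request:
jog_arm(motion=[0.024, -0.056, 0, 0, 0, 0, -1, 0.048, -0.112, 0, 0, 0, 0, -1, 0.072, -0.168, 0, 0, 0, 0, -1, 0.096, -0.224, 0, 0, 0, 0, -1, 0.12, -0.28, 0, 0, 0, 0, -1, 0.144, -0.336, 0, 0, 0, 0, -1, 0.168, -0.392, 0, 0, 0, 0, -1, 0.19, -0.45, 0, 0, 0, 0, -1])

```text
time: 2.05
tool_pos: [0.4668, 0.0372, 0.3207]
orientation: [3.122, 0.353, -0.004]
force: [0.7, -0.2, -0.2]
finger_gap: -0.001
gripper_force: 0.0
```

Run:
```python
from h import *
import cv2
c=arm.camera("wrist");cv2.imwrite("pics/w2.png",c['color'][:,:,::-1]);np.savez("pics/w2.npz",**c)
for p in([.508,.158,.044],[.661,.0,.038],[.469,.029,.013]):
    q=c['R']@p+c['t'];print(p,(c['fx']*q[0]/q[2]+c['cx']).round(),(c['fy']*q[1]/q[2]+c['cy']).round())
rel([.508,.158,.25])
```

```text
[0.508, 0.158, 0.044] 241.0 113.0
[0.661, 0.0, 0.038] 380.0 22.0
[0.469, 0.029, 0.013] 324.0 158.0
t 2.1 tcp [0.467  0.0486 0.3214] F [0.4 6.8 1.2] gap 0.000534638316963309
[0.508, 0.158, 0.25] -> [ 0.0821 -0.1201  0.0901]
```

View pics/w2.png

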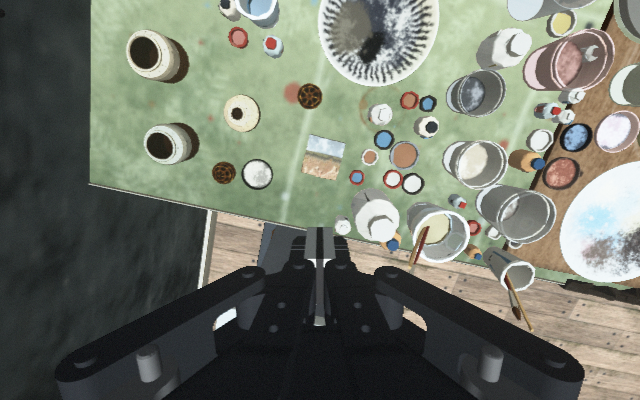

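The wrist view has the jar mouth at (237,114), the tile centre at (323,158) and the bowl centre at about (379,24). They match the predictions to within about 4 px, and the jar y is refined to 0.162. I'll go above the jar and then down.

Request:
jog_arm(motion=[0.028, -0.042, 0, 0, 0, 0, -1, 0.056, -0.084, 0, 0, 0, 0, -1, 0.083, -0.125, 0, 0, 0, 0, -1, 0.083, -0.125, 0.05, 0, 0, 0, -1, 0.083, -0.125, 0.1, 0, 0, 0, -1, 0.083, -0.125, 0.15, 0, 0, 0, -1, 0.083, -0.125, 0.18, 0, 0, 0, -1, 0.083, -0.125, 0.18, 0, 0, 0, -1])

```text
time: 2.9
tool_pos: [0.5054, 0.1461, 0.1726]
orientation: [3.12, 0.355, -0.019]
force: [-0.6, 0.5, -0.4]
finger_gap: -0.001
gripper_force: 0.0
```

```bash
python3 -c "
from h import *
import cv2
c=arm.camera('wrist');cv2.imwrite('pics/w3.png',c['color'][:,:,::-1])
for p in([.508,.162,.044],[.661,.0,.038],[.469,.029,.013]):
    q=c['R']@p+c['t'];print(p,(c['fx']*q[0]/q[2]+c['cx']).round(),(c['fy']*q[1]/q[2]+c['cy']).round())
rel([.508,.162,.09])"
```

```text
[0.508, 0.162, 0.044] 303.0 180.0
[0.661, 0.0, 0.038] 528.0 49.0
[0.469, 0.029, 0.013] 414.0 232.0
t 2.95 tcp [0.5076 0.147  0.1754] F [ 0.1 -0.  -0.2] gap -0.0006400306743872805
[0.508, 0.162, 0.09] -> [ 0.0054 -0.0181  0.1067]
```

View pics/w3.png

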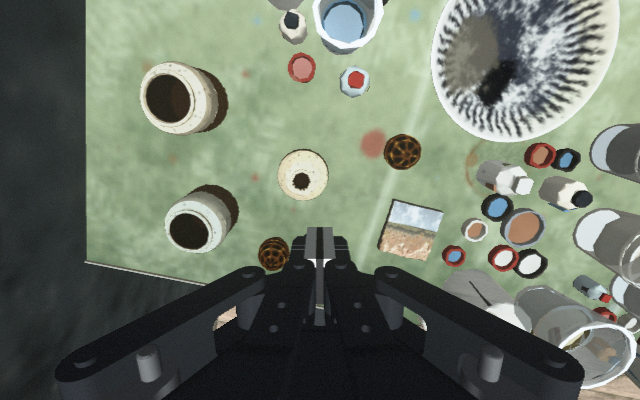

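The jar mouth is at (301,182) and the tile centre at (411,231), both within 3 px of prediction. I'll descend and hold.

Request:
jog_arm(motion=[0.005, -0.019, 0, 0, 0, 0, -1, 0.005, -0.019, 0, 0, 0, 0, -1, 0.005, -0.019, 0.035, 0, 0, 0, -1, 0.005, -0.019, 0.07, 0, 0, 0, -1, 0.005, -0.019, 0.095, 0, 0, 0, -1, 0.005, -0.019, 0.106, 0, 0, 0, -1, 0.005, -0.019, 0.106, 0, 0, 0, -1, 0.005, -0.019, 0.106, 0, 0, 0, -1])

```text
time: 3.75
tool_pos: [0.5119, 0.164, 0.0949]
orientation: [-3.121, -0.354, -0.004]
force: [-0.1, 0.2, 0.1]
finger_gap: 0.0
gripper_force: 0.0
```

```bash
python3 -c "
from h import *
rel([.508,.163,.09],[.508,.163,.25],[.661,0,.25])"
```

```text
t 3.75 tcp [0.5119 0.164  0.0949] F [-0.1  0.2  0.1] gap 0.0002855821737240816
[0.508, 0.163, 0.09] -> [-0.005   0.0001  0.0061]
[0.508, 0.163, 0.25] -> [-4.500e-03  1.000e-04 -1.939e-01]
[0.661, 0, 0.25] -> [ 0.1363  0.2415 -0.1936]
```

Request:
jog_arm(motion=[-0.004, 0, 0.003, 0, 0, 0, -1, -0.004, 0, 0.003, 0, 0, 0, -1, -0.004, 0, 0.003, 0, 0, 0, -1, -0.004, 0, 0.003, 0, 0, 0, -1, -0.004, 0, 0.003, 0, 0, 0, -1, -0.004, 0, 0.003, 0, 0, 0, -1, -0.004, 0, 0.003, 0, 0, 0, -1, -0.004, 0, 0.003, 0, 0, 0, -1])

```text
time: 4.55
tool_pos: [0.5076, 0.163, 0.091]
orientation: [-3.122, -0.354, 0.0]
force: [-0.6, -0.3, -0.2]
finger_gap: 0.003
gripper_force: 0.0
```

Request:
jog_arm(motion=[0, 0, 0, 0, 0, 0, -1, 0, 0, 0, 0, 0, 0, -1, 0, 0, 0, 0, 0, 0, -1, 0, 0, 0, 0, 0, 0, -1, 0, 0, 0, 0, 0, 0, -1, 0, 0, 0, 0, 0, 0, -1, 0, 0, 0, 0, 0, 0, -1, 0, 0, 0, 0, 0, 0, -1])

```text
time: 5.35
tool_pos: [0.5076, 0.163, 0.0911]
orientation: [-3.122, -0.354, -0.0]
force: [-0.7, -0.0, 0.5]
finger_gap: -0.001
gripper_force: 0.0
```

Request:
jog_arm(motion=[0, 0, 0, 0, 0, 0, -1, 0, 0, 0, 0, 0, 0, -1, 0, 0, 0, 0, 0, 0, -1, 0, 0, 0, 0, 0, 0, -1, 0, 0, 0, 0, 0, 0, -1, 0, 0, 0, 0, 0, 0, -1])

```text
time: 5.95
tool_pos: [0.5076, 0.163, 0.0911]
orientation: [-3.122, -0.354, -0.0]
force: [-1.3, 0.4, 0.6]
finger_gap: 0.001
gripper_force: 0.0
```

```bash
python3 -c "
from h import *
rel([.508,.163,.25],[.661,0,.25],[.661,0,.084])"
```

```text
t 5.95 tcp [0.5076 0.163  0.0911] F [-1.3  0.4  0.6] gap 0.0005749719441672463
[0.508, 0.163, 0.25] -> [ 5.000e-04  1.000e-04 -1.986e-01]
[0.661, 0, 0.25] -> [ 0.1413  0.2415 -0.1986]
[0.661, 0, 0.084] -> [0.1413 0.2415 0.0089]
```

Request:
jog_arm(motion=[0, 0, -0.05, 0, 0, 0, -1, 0, 0, -0.1, 0, 0, 0, -1, 0, 0, -0.15, 0, 0, 0, -1, 0, 0, -0.2, 0, 0, 0, -1, 0, 0, -0.2, 0, 0, 0, -1, 0.03, 0.05, -0.2, 0, 0, 0, -1, 0.06, 0.1, -0.2, 0, 0, 0, -1, 0.09, 0.15, -0.2, 0, 0, 0, -1])

```text
time: 6.75
tool_pos: [0.6053, 0.0611, 0.2508]
orientation: [3.121, 0.356, 0.0]
force: [0.3, 0.7, 0.4]
finger_gap: -0.001
gripper_force: 0.0
```

Request:
jog_arm(motion=[0.025, 0.045, 0, 0, 0, 0, -1, 0.051, 0.091, 0, 0, 0, 0, -1, 0.051, 0.091, 0, 0, 0, 0, -1, 0.051, 0.091, 0, 0, 0, 0, -1, 0.051, 0.091, 0, 0, 0, 0, -1])

```text
time: 7.25
tool_pos: [0.6598, 0.0022, 0.2504]
orientation: [-3.12, -0.357, 0.002]
force: [0.2, 0.9, -0.1]
finger_gap: -0.002
gripper_force: 0.0
```

Run:
```python
from h import *
import cv2
c=arm.camera('wrist')
im=c['color'][:,:,::-1].copy()
for p in([.661,.0,.038],[.469,.029,.013]):
    q=c['R']@p+c['t'];u=[int(round(c['fx']*q[0]/q[2]+c['cx'])),int(round(c['fy']*q[1]/q[2]+c['cy']))];print(u);cv2.drawMarker(im,u,(0,0,255),0,10)
a=np.arange(0,6.28,.1);p=np.c_[.661+.078*np.cos(a),.078*np.sin(a),a*0+.038]@c['R'].T+c['t']
for q in p:cv2.circle(im,(int(c['fx']*q[0]/q[2]+c['cx']),int(c['fy']*q[1]/q[2]+c['cy'])),1,(0,0,255),-1)
cv2.imwrite('pics/w4.png',im)
rel([.661,0,.25],[.661,0,.084])
```

```text
[321, 170]
[273, 285]
t 7.3 tcp [0.6597 0.0027 0.2508] F [ 0.8 -0.7 -0.3] gap -0.0021580687129738765
[0.661, 0, 0.25] -> [0.0008 0.0037 0.001 ]
[0.661, 0, 0.084] -> [0.0009 0.0039 0.2085]
```

View pics/w4.png

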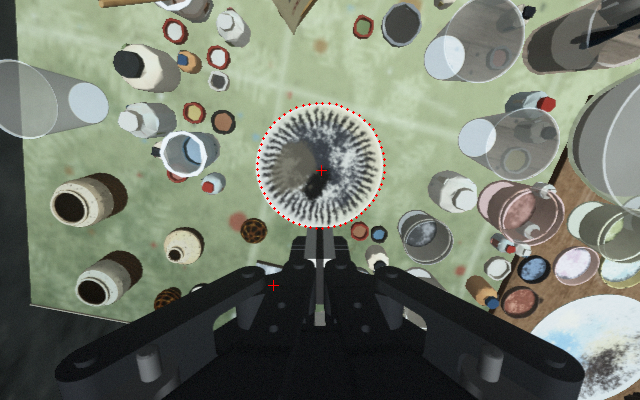

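The drawn circle lies on the bowl's rim, with its centre at (321,170), so the bowl position is confirmed. I'll descend and hold.

Request:
jog_arm(motion=[0.001, 0.003, 0.045, 0, 0, 0, -1, 0.001, 0.003, 0.09, 0, 0, 0, -1, 0.001, 0.003, 0.135, 0, 0, 0, -1, 0.001, 0.003, 0.17, 0, 0, 0, -1, 0.001, 0.003, 0.195, 0, 0, 0, -1, 0.001, 0.003, 0.208, 0, 0, 0, -1, 0.001, 0.003, 0.208, 0, 0, 0, -1, 0.001, 0.003, 0.208, 0, 0, 0, -1])

```text
time: 8.1
tool_pos: [0.6626, -0.0008, 0.086]
orientation: [-3.121, -0.356, -0.003]
force: [0.2, 0.3, 1.1]
finger_gap: 0.004
gripper_force: 0.0
```

Request:
jog_arm(motion=[0, 0, 0, 0, 0, 0, -1, 0, 0, 0, 0, 0, 0, -1, 0, 0, 0, 0, 0, 0, -1, 0, 0, 0, 0, 0, 0, -1, 0, 0, 0, 0, 0, 0, -1, 0, 0, 0, 0, 0, 0, -1, 0, 0, 0, 0, 0, 0, -1, 0, 0, 0, 0, 0, 0, -1])

```text
time: 8.9
tool_pos: [0.6619, -0.0018, 0.0846]
orientation: [-3.122, -0.354, 0.0]
force: [0.9, 0.2, 0.5]
finger_gap: -0.0
gripper_force: 0.0
```

Request:
jog_arm(motion=[0, 0, 0, 0, 0, 0, -1, 0, 0, 0, 0, 0, 0, -1, 0, 0, 0, 0, 0, 0, -1, 0, 0, 0, 0, 0, 0, -1, 0, 0, 0, 0, 0, 0, -1, 0, 0, 0, 0, 0, 0, -1, 0, 0, 0, 0, 0, 0, -1, 0, 0, 0, 0, 0, 0, -1])

```text
time: 9.7
tool_pos: [0.662, -0.0018, 0.0847]
orientation: [-3.122, -0.354, 0.0]
force: [-0.0, 0.5, -0.6]
finger_gap: -0.003
gripper_force: 0.0
```

Request:
jog_arm(motion=[0, 0, 0, 0, 0, 0, -1, 0, 0, 0, 0, 0, 0, -1, 0, 0, 0, 0, 0, 0, -1, 0, 0, 0, 0, 0, 0, -1, 0, 0, 0, 0, 0, 0, -1, 0, 0, 0, 0, 0, 0, -1])

```text
time: 10.3
tool_pos: [0.662, -0.0018, 0.0847]
orientation: [3.122, 0.354, -0.0]
force: [0.4, -0.4, -0.0]
finger_gap: -0.001
gripper_force: 0.0
```

```bash
python3 -c "
from h import *
rel([.661,0,.25],[.469,.029,.25],[.469,.03,.066])"
```

```text
t 10.3 tcp [ 0.662  -0.0018  0.0847] F [ 0.4 -0.4 -0. ] gap -0.0011781507613598994
[0.661, 0, 0.25] -> [-0.0007 -0.0025 -0.2066]
[0.469, 0.029, 0.25] -> [-0.2265 -0.0916 -0.2066]
[0.469, 0.03, 0.066] -> [-0.2262 -0.0928  0.0234]
```

Lifting, then across to the tile.

Request:
jog_arm(motion=[0, 0, -0.05, 0, 0, 0, -1, 0, 0, -0.1, 0, 0, 0, -1, 0, 0, -0.15, 0, 0, 0, -1, 0, 0, -0.21, 0, 0, 0, -1, 0, 0, -0.21, 0, 0, 0, -1, -0.05, -0.02, -0.21, 0, 0, 0, -1, -0.1, -0.04, -0.21, 0, 0, 0, -1, -0.15, -0.06, -0.21, 0, 0, 0, -1])

```text
time: 11.1
tool_pos: [0.533, 0.0185, 0.2523]
orientation: [-3.121, -0.354, -0.0]
force: [-0.0, 0.8, 1.5]
finger_gap: 0.001
gripper_force: 0.0
```

Request:
jog_arm(motion=[-0.05, -0.02, 0, 0, 0, 0, -1, -0.076, -0.033, 0, 0, 0, 0, -1, -0.076, -0.033, 0, 0, 0, 0, -1, -0.076, -0.033, 0, 0, 0, 0, -1, -0.076, -0.033, 0, 0, 0, 0, -1])

```text
time: 11.6
tool_pos: [0.4704, 0.03, 0.2531]
orientation: [-3.121, -0.353, -0.003]
force: [-0.2, -0.8, -0.4]
finger_gap: -0.001
gripper_force: 0.0
```

```bash
python3 -c "
from h import *
rel([.469,.030,.25],[.469,.03,.066])"
```

```text
t 11.6 tcp [0.4704 0.03   0.2531] F [-0.2 -0.8 -0.4] gap -0.0006442863162600356
[0.469, 0.03, 0.25] -> [-0.0017 -0.0004  0.0039]
[0.469, 0.03, 0.066] -> [-0.0021 -0.0004  0.2339]
```

Request:
jog_arm(motion=[-0.002, 0, 0.045, 0, 0, 0, -1, -0.002, 0, 0.09, 0, 0, 0, -1, -0.002, 0, 0.135, 0, 0, 0, -1, -0.002, 0, 0.18, 0, 0, 0, -1, -0.002, 0, 0.21, 0, 0, 0, -1, -0.002, 0, 0.23, 0, 0, 0, -1, -0.002, 0, 0.24, 0, 0, 0, -1, -0.002, 0, 0.24, 0, 0, 0, -1])

```text
time: 12.4
tool_pos: [0.4676, 0.0299, 0.0595]
orientation: [-3.12, -0.353, 0.003]
force: [0.5, -0.5, 0.9]
finger_gap: 0.005
gripper_force: 0.0
```

Request:
jog_arm(motion=[0, 0, 0, 0, 0, 0, -1, 0, 0, 0, 0, 0, 0, -1, 0, 0, 0, 0, 0, 0, -1, 0, 0, 0, 0, 0, 0, -1, 0, 0, 0, 0, 0, 0, -1, 0, 0, 0, 0, 0, 0, -1, 0, 0, 0, 0, 0, 0, -1, 0, 0, 0, 0, 0, 0, -1])

```text
time: 13.2
tool_pos: [0.4676, 0.0298, 0.0607]
orientation: [3.122, 0.354, 0.0]
force: [0.0, -0.2, 0.4]
finger_gap: -0.002
gripper_force: 0.0
```

Request:
jog_arm(motion=[0, 0, 0, 0, 0, 0, -1, 0, 0, 0, 0, 0, 0, -1, 0, 0, 0, 0, 0, 0, -1, 0, 0, 0, 0, 0, 0, -1, 0, 0, 0, 0, 0, 0, -1, 0, 0, 0, 0, 0, 0, -1, 0, 0, 0, 0, 0, 0, -1, 0, 0, 0, 0, 0, 0, -1])

```text
time: 14.0
tool_pos: [0.4676, 0.0299, 0.0607]
orientation: [-3.122, -0.354, -0.0]
force: [-0.1, -0.3, -0.5]
finger_gap: -0.001
gripper_force: 0.0
```

Request:
jog_arm(motion=[0, 0, 0, 0, 0, 0, -1, 0, 0, 0, 0, 0, 0, -1, 0, 0, 0, 0, 0, 0, -1, 0, 0, 0, 0, 0, 0, -1, 0, 0, 0, 0, 0, 0, -1, 0, 0, 0, 0, 0, 0, -1])

```text
time: 14.6
tool_pos: [0.4676, 0.0299, 0.0607]
orientation: [-3.122, -0.354, -0.0]
force: [0.4, -0.3, -0.9]
finger_gap: -0.001
gripper_force: 0.0
```

Request:
jog_arm(motion=[0, 0, -0.05, 0, 0, 0, -1, 0, 0, -0.1, 0, 0, 0, -1, 0, 0, -0.15, 0, 0, 0, -1, 0, 0, -0.2, 0, 0, 0, -1, 0, 0, -0.25, 0, 0, 0, -1, 0, 0, -0.3, 0, 0, 0, -1, 0, 0, -0.3, 0, 0, 0, -1, 0, 0, -0.3, 0, 0, 0, -1])

```text
time: 15.4
tool_pos: [0.4682, 0.0299, 0.3018]
orientation: [3.12, 0.354, 0.004]
force: [-0.6, 0.4, 0.0]
finger_gap: -0.002
gripper_force: 0.0
```

Request:
jog_arm(motion=[0, 0, 0, 0, 0, 0, -1, 0, 0, 0, 0, 0, 0, -1, 0, 0, 0, 0, 0, 0, -1, 0, 0, 0, 0, 0, 0, -1])

```text
time: 15.8
tool_pos: [0.467, 0.0299, 0.2997]
orientation: [-3.121, -0.354, 0.003]
force: [0.4, 0.3, -0.2]
finger_gap: 0.001
gripper_force: 0.0
```

Run:
```python
from h import *
import cv2
rel()
c=arm.camera('wrist');im=c['color'][:,:,::-1].copy()
for p in([.508,.163,.044],[.661,.0,.038],[.469,.029,.013]):
    q=c['R']@p+c['t'];cv2.drawMarker(im,(int(c['fx']*q[0]/q[2]+c['cx']),int(c['fy']*q[1]/q[2]+c['cy'])),(0,0,255),0,8)
cv2.imwrite('pics/w5.png',im)
```

```text
t 15.8 tcp [0.467  0.0299 0.2997] F [ 0.4  0.3 -0.2] gap 0.0013108894816330568
```

View pics/w5.png

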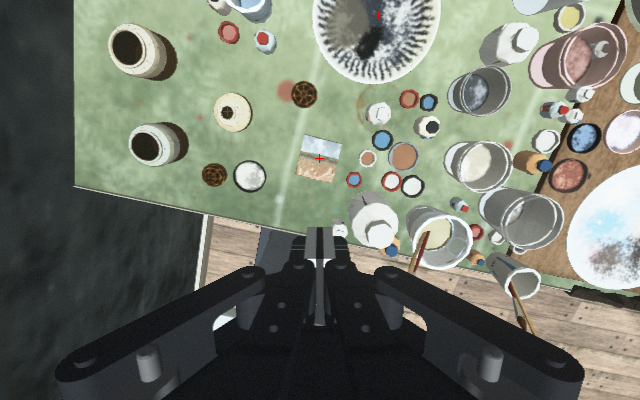

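The markers sit on the jar mouth (227,112), the bowl centre (378,15) and the tile centre (318,158). Everything is where it was and the hand is at 0.30 m, so I'll hand in.

```bash
python3 -c "
from bench import arm
print(arm.finish_job())"
```

```text
the job is handed in; nothing more can be done
None
```

The arm pointed at the squat jar, the shallow bowl and the small tile in that order, about 3.5 cm above each for 2 s or a little more; nothing appears to have been touched, and the job was handed in at about 16 s with the hand 30 cm up.

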